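# Unclip the lid of the shogi piece box

### The arm

A 6-joint arm with a two-finger parallel gripper is mounted at the origin on the work surface. World frame = base frame: x ahead of the robot, y to its left, z up, the work surface at z = 0. Lengths are in mm, angles in rad, forces in N, time in s.
With the tool pointing down it reaches from about 350 to 775 mm from the base axis. Payload 7.3 kg.
Tool frame: the origin (TCP) lies at the very end of the fingers, on their centre line; the grasp point (between the pads) lies bot.grip_point_offset behind it (bot.grip_point_offset is the distance from the TCP to the grasp point, in mm); z points along the fingers, y is the line along which they close (so a half turn about z gives the same grasp; the last joint's range is limited). The gripper opens to 92 mm and grips with 3 to 60 N. Pads are 19 mm wide; open, the fingers measure 130 mm over their backs; the gripper's body (75 mm by 190 mm) begins 47 mm behind the grasp point.
Start: joints at [-1.264, 0.342, 1.524, -0, 1.275, -0.146], TCP at [229.704, -472.103, 226.741] pointing down, gripper open.
Joint ranges: [-2.53, 2.53], [-0.77, 2.02], [0.04, 2.7], [-1, 4.14], [0.28, 2.66], [-3.11, 3.11]. Speed limits (rad/s): [2.57, 2.57, 3.14, 3.14, 3.14, 3.14].

### API

Orientations are given as [roll, pitch, yaw] about the fixed x, y, z axes, in that order (R = Rz(yaw) Ry(pitch) Rx(roll)).
In Python, from plant import bot gives the robot as it stands. The module is installed in compiled form; this text tells all that it offers.
- The arm moves only by the tool carry_out, never from a script. Its argument "plan" is a list of rows, each an object of numbers: "tx", "ty", "tz": the shift along the world's x, y, z in mm; "rx", "ry", "rz": the turn, a rotation vector about the world's x, y, z in rad. A call has 1 to 12 rows; each row shifts and turns the commanded pose from where the row before left it; what a row does not reach is not made up. A row lasts 1/10 s, in which the tool goes at most 50 mm and 8.59 degrees, less where a joint would pass 70% of its speed; a pose out of reach is approached as far as the arm can. A call with a gripper value outside its range is refused whole. "gripper" is the closure, from 0 (fully open) to 1 (shut), set as the call begins (left out, the last holds). The fingers move at their own pace and stop on an object; the grip force is fixed at half the most. Time passes only in rows, so rows that do not move let the fingers close. It gives the time, the measured TCP pose, the force, the opening and the grip force at its end, in the units of the state.
- bot.get_obs(): the state, without advancing time (a new reading comes with each control period).
- bot.capture(name): name is "scene" or "top" or "wrist"; returns the picture (420x560x3 uint8, red, green, blue); there is no depth.
- bot.camera_model(name): a dict with "camera_matrix" (3x3 intrinsics, pixels), "R" (3x3) and "t" (3): a world point X has camera coordinates R X + t. Camera axes: x right, y down, z forward; pixel columns grow to the right and rows downward; lengths in mm; the calibration is good to about 2 mm. A picture is of the moment at which its call begins: read the wrist's pose just before it. camera_model takes no time and is no camera call; for the wrist camera it gives the pose at the moment of the call.
- bot.close_job(): hands the job in; it is judged then, once.
The state is a dict: "time": time; "joint_positions": joint angles; "dq": joint speeds; "tau": joint torques, N m; "tool_pos": TCP position; "tcp_rot": TCP orientation; "contact_force": force on the tool from outside, world axes, zero at the start; "moment": the same for the moment, N m; "grip_width": finger opening in mm; "finger_force": force on a finger pad.
Only numpy, scipy, OpenCV 4.12 (cv2) and the standard library are available. Lean on these libraries where they do the work, as an engineer would, in place of code of your own. Each camera call takes 0.05 s, during which the arm holds its last target. There are 200 camera calls.

### The job

Open the mulberry piece box: pinch the two brass spring buttons on its lid together to free the catches, lift the lid straight off, and, still pinching, set it down gently, right side up, in the middle of the piece stand, the small one-legged table beside the board; then let go. Leave the tea caddy, the bell and the ash dish on the board as they are.

Things in the scene. Friction and masses are not known exactly. Their poses are not given: they have to be found in the camera images.
- lid: Red-brown mulberry lid (0.2 to 0.34 kg), 128 (its x) by 98 mm (its y), on the piece box fixed on the pale board. Origin: centre of the underside, at the skirt's lower rim; z up. Its upper face is at z = 26 mm, higher than all else on the board. The skirt goes 20 mm down round the box, 2 mm play: lift straight up until clear. Set on a flat top it rests on the skirt, origin at that top's height
- stand: Piece stand: small mulberry table on one dark central leg, fixed, beside the board (on either side), its flat top 220 mm along its x and 190 mm along its y. Origin: on the ground under the centre of the top; the top is at z = 140 mm, level with the board's top
- button_left (a joint): Brass upright tab at +y of the lid's middle, 24 mm wide along x, z = 29 to 55 mm in the lid's frame, outer face at y = +26 mm, 23 mm of lid beyond it. 0 = sprung out, 0.010 m = fully in towards the middle (spring 1.8 to 4.8 N). Pinch it and its twin along the lid's y, from 52 to 32 mm overall: catches hold the lid until both are in by some 6 mm, and spring out again when let go
- button_right (a joint): The twin tab at -y, outer face at y = -26 mm in the lid's frame; 0 = sprung out, 0.010 m = fully in towards the middle, same spring. Between the two stands a fixed dark block, 28 (x) by 10 mm (y), z = 26 to 52 mm
- caddy: Bystander: round black lacquer tea caddy, 65 mm across, 62 mm high, loose on the board. Origin: centre of its underside
- bell: Bystander: small brass hand bell with a cedar handle, 52 mm across, 63 mm high, loose on the board. Origin: centre of its underside
- dish: Bystander: blue ceramic ash dish, 80 mm across, 28 mm high, loose on the board. Origin: centre of its underside
Things that resemble listed ones, but are neither listed nor needed, are in the scene too. What is shaped like the lid but blue, grey or pink is not meant.

How it is judged (in metres and radians):
On the way, in this order (a step that is already met when the one before it is completed fails the run):
1. both buttons are pinched in (4 mm or more each) with the lid still on the box (value of joint each of button_left, button_right above 0.004 m and distance of lid from where it was at the start of the episode below 0.012 m), for 0.1 s.
2. the lid is lifted off by its pinched buttons, 40 mm or more above the stand's top and away from where it was (value of joint each of button_left, button_right above 0.004 m and distance of lid from where it was at the start of the episode above 0.03 m and z of lid in the frame of stand above 0.18 m), for 0.1 s.
3. the lid is brought down to within 12 mm of the stand's top while its buttons are still pinched, not dropped (value of joint each of button_left, button_right above 0.004 m and horizontal distance between lid and stand below 0.03 m and z of lid in the frame of stand below 0.152 m), for 0.1 s.
At the end, for the whole second after the job is handed in: The lid lies flat, right side up (within 6 degrees) and at rest on the piece stand's top, its centre within 25 mm of the stand's centre (any yaw), and both buttons have sprung back out (horizontal distance between lid and stand below 0.025 m and z of lid in the frame of stand between 0.135 and 0.145 m and angle between lid's own z axis and vertical below 0.1 rad and linear speed of lid below 0.02 m/s and value of joint each of button_left, button_right below 0.002 m); the robot touches nothing.
It fails at once if the tea caddy is shifted by more than 15 mm or tipped (distance of caddy from where it was at the start of the episode above 0.015 m or angle between caddy's own z axis and vertical above 0.3 rad).
It fails at once if the bell is shifted by more than 15 mm or tipped (distance of bell from where it was at the start of the episode above 0.015 m or angle between bell's own z axis and vertical above 0.3 rad).
It fails at once if the ash dish is shifted by more than 15 mm or tipped (distance of dish from where it was at the start of the episode above 0.015 m or angle between dish's own z axis and vertical above 0.3 rad).
It also fails if it takes over 46 s, if anything falls off the work surface, if the arm or the gripper's body presses on something with over 40 N, if the wrist force passes 120 N, or if a joint passes its speed limit or range.

## Working session

There is one attempt and no reset: what is moved stays moved. The work goes in short steps, Python scripts to look and compute and a tool call to move; the robot and the scene stay as the last step left them, time stands still between calls to the robot, and variables do not carry over. Pictures are saved under pics/ and viewed, at most 10 in all, crops included, and the job is handed in when it is done.

Besides the shell and the picture viewer there is one more tool, called after ">>>" in YAML: its name, and indented under it one key for each argument. carry_out: Moves the arm, as the interface text tells. Its arguments: {"type":"object","properties":{"plan":{"type":"array"},"gripper":{"type":"number"}},"required":["plan"]}

```bash
mkdir -p pics; python3 - <<'E'
from plant import bot
import cv2
print(bot.get_obs(), bot.grip_point_offset)
for n in ["scene","top"]:
    im=bot.capture(n); cv2.imwrite(f"pics/{n}0.png",im[:,:,::-1]); m=bot.camera_model(n); print(n,m)
E
```

```text
{'time': 0.0, 'joint_positions': array([-1.26397100e+00,  3.42729059e-01,  1.52501382e+00,  2.32986326e-05,
        1.27539187e+00, -1.45964807e-01]), 'dq': array([-1.25499522e-04, -8.46594497e-04,  1.38425737e-03,  1.49654928e-03,
       -2.73113495e-05, -9.00250537e-04]), 'tau': array([-2.98167324e-03, -4.31255329e+01, -2.44222283e+01,  7.13517889e-02,
        5.58763300e-02, -1.34860634e-04]), 'tool_pos': array([ 229.59508909, -471.68658859,  226.04278887]), 'tcp_rot': array([-3.14007020e+00, -2.46334698e-04,  4.52783147e-01]), 'contact_force': array([ 0.32011243,  0.41548417, -0.91216562]), 'moment': array([-0.01352123,  0.00827745,  0.01281449]), 'finger_force': 0.0, 'grip_width': 91.617075713795} 18.8
scene {'camera_matrix': array([[545.30181691,   0.        , 287.62070506],
       [  0.        , 545.30181691, 219.10813311],
       [  0.        ,   0.        ,   1.        ]]), 'R': array([[-0.0320681 ,  0.99947955,  0.00350245],
       [ 0.66152941,  0.02385163, -0.74953981],
       [-0.74923326, -0.02171934, -0.66195   ]]), 't': array([ 113.09159929, -262.16026902, 2187.14909227])}
top {'camera_matrix': array([[410.1822372 ,   0.        , 275.03842813],
       [  0.        , 410.1822372 , 204.69660478],
       [  0.        ,   0.        ,   1.        ]]), 'R': array([[ 0.0144376 , -0.99962955, -0.02307217],
       [-0.99307233, -0.01164415, -0.11692634],
       [ 0.11661436,  0.02460047, -0.99287255]]), 't': array([ -99.62931724,  564.26411514, 1039.02457291])}
```

View pics/scene0.png

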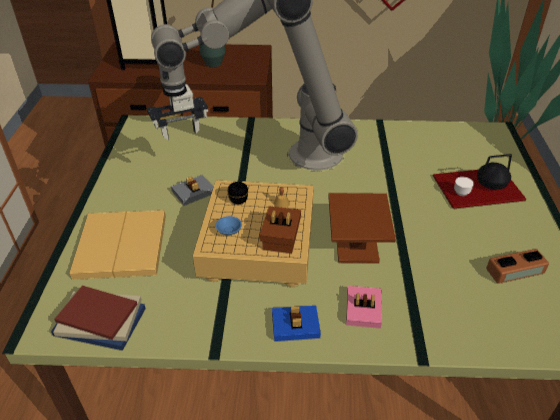

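View pics/top0.png

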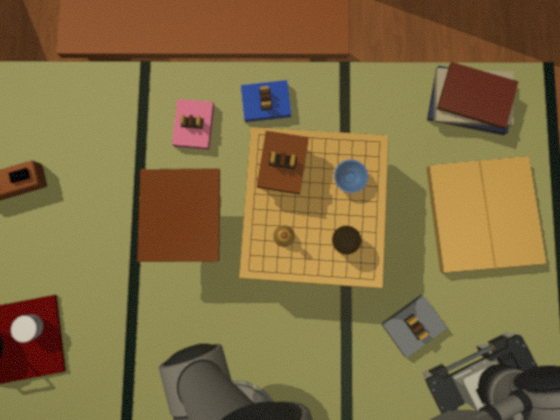

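The top view shows the red-brown lid at about (283,162) with its buttons along image columns. The stand's top is at (180,215), and the bell (284,236), caddy (346,240) and dish (350,176) are clear of the lid. In the scene view the lid is at (281,230) and the stand at (361,217).

```bash
cat > h.py <<'E'
import numpy as np, cv2
from plant import bot
def P(m): return m["camera_matrix"]@np.c_[m["R"],m["t"]]
def tri(ms,uvs):
    A=np.vstack([[u*P(m)[2]-P(m)[0],v*P(m)[2]-P(m)[1]] for m,(u,v) in zip(ms,uvs)])
    A/=np.linalg.norm(A[:,:3],axis=1)[:,None]
    return np.linalg.lstsq(A[:,:3],-A[:,3],rcond=None)[0]
def ray(m,uv,z):
    d=m["R"].T@np.linalg.solve(m["camera_matrix"],[*uv,1]); c=-m["R"].T@m["t"]
    return c+d*(z-c[2])/d[2]
def mask(im,box,lo,hi):
    hsv=cv2.cvtColor(im,cv2.COLOR_RGB2HSV); k=cv2.inRange(hsv,lo,hi); o=np.zeros_like(k)
    x0,y0,x1,y1=box; o[y0:y1,x0:x1]=k[y0:y1,x0:x1]; return o
def quad(k):
    c=max(cv2.findContours(k,0,1)[0],key=cv2.contourArea); h=cv2.convexHull(c)
    for e in np.arange(.02,.15,.005):
        a=cv2.approxPolyDP(h,e*cv2.arcLength(h,True),True)
        if len(a)<=4: break
    return a[:,0],cv2.contourArea(c)
E
python3 - <<'E'
from h import *
T=cv2.imread("pics/top0.png")[:,:,::-1].copy(); S=cv2.imread("pics/scene0.png")[:,:,::-1].copy()
for im,pts in((T,[(265,145),(290,180),(283,160),(180,215),(300,150),(230,215)]),(S,[(268,222),(290,243),(361,210),(361,236),(270,240)])):
    h=cv2.cvtColor(im,cv2.COLOR_RGB2HSV); print([h[v,u].tolist() for u,v in pts])
ks=[mask(T,(125,155,235,275),(0,120,40),(12,255,255)),mask(T,(250,125,318,200),(0,120,30),(12,255,255)),mask(S,(322,185,405,242),(0,120,60),(12,255,255)),mask(S,(250,200,310,255),(0,120,40),(12,255,255))]
mt,ms=map(bot.camera_model,("top","scene"))
for k,m in zip(ks,(mt,mt,ms,ms)):
    q,a=quad(k); print(q.tolist(),a)
    for z in(140,): print(np.array([ray(m,p,z) for p in q]).round().tolist())
a=[cv2.resize(i[120:280,120:330],(630,480),interpolation=2) for i in(T,)][0]
b=cv2.resize(S[180:280,230:410],None,fx=3.5,fy=3.5,interpolation=2)
cv2.imwrite("pics/s1.png",b[:,:,::-1]); cv2.imwrite("pics/t1.png",a[:,:,::-1])
E
```

```text
[[11, 177, 118], [11, 177, 121], [11, 171, 82], [12, 200, 112], [12, 199, 113], [27, 110, 142]]
[[11, 191, 112], [11, 201, 85], [11, 195, 110], [11, 195, 110], [11, 191, 87]]
[[218, 170], [217, 259], [139, 260], [140, 169]] 6883.0
[[634.0, 42.0, 140.0], [425.0, 38.0, 140.0], [420.0, 220.0, 140.0], [635.0, 229.0, 140.0]]
[[268, 132], [305, 138], [298, 191], [258, 185]] 1359.0
[[728.0, -76.0, 140.0], [714.0, -164.0, 140.0], [586.0, -148.0, 140.0], [599.0, -54.0, 140.0]]
[[329, 194], [386, 194], [394, 241], [332, 241]] 2803.5
[[430.0, 35.0, 140.0], [424.0, 220.0, 140.0], [644.0, 221.0, 140.0], [651.0, 38.0, 140.0]]
[[269, 207], [300, 211], [291, 252], [263, 248]] 1380.5
[[503.0, -156.0, 140.0], [519.0, -58.0, 140.0], [701.0, -81.0, 140.0], [688.0, -163.0, 140.0]]
```

View pics/s1.png

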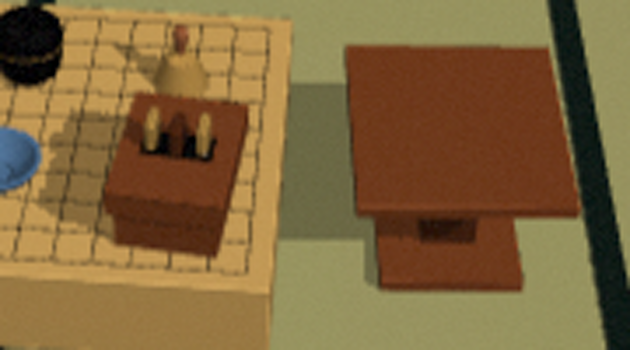

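View pics/t1.png

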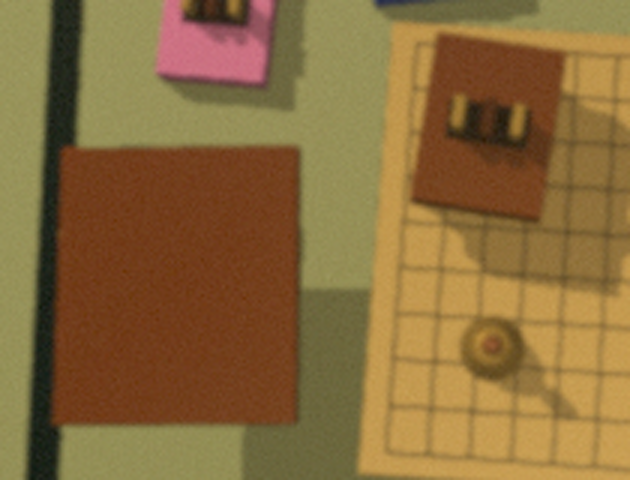

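The crops show the lid's upper face with corners at scene (269,207), (301,209), (292,239), (260,236). Both brass tabs are visible, sprung out either side of the dark block. The stand's edges are clean.

```bash
python3 - <<'E'
from h import *
mt,ms=map(bot.camera_model,("top","scene"))
S=lambda u,v:(u/3.5+230,v/3.5+180); T=lambda u,v:(u/3+120,v/3+120)
pr={"lid -x-y":(S(137,94),T(540,218)),"lid -x+y":(S(248,102),T(413,200)),"lid +x+y":(S(218,208),T(439,34)),"lid +x-y":(S(105,197),T(565,52)),
"bl top":(S(205,113),T(458,97)),"br top":(S(152,109),T(518,105)),
"st -x-y":(S(347,46),T(299,424)),"st -x+y":(S(549,48),T(52,424)),"st +x+y":(S(579,216),T(62,147)),"st +x-y":(S(356,214),T(299,147))}
R={k:tri([ms,mt],v) for k,v in pr.items()}
for k,v in R.items(): print(k,v.round(1))
L=np.array([R[k] for k in R if k[:3]=="lid"]); Q=np.array([R[k] for k in R if k[:2]=="st"])
for X in(L,Q):
    d=(X[2]+X[3]-X[0]-X[1])/2; e=(X[1]+X[2]-X[0]-X[3])/2
    print(X.mean(0).round(1),np.linalg.norm(d),np.linalg.norm(e),np.arctan2(d[1],d[0]),np.arctan2(-e[0],e[1]))
E
```

```text
lid -x-y [ 573.1 -150.8  200.1]
lid -x+y [584.8 -56.8 203.9]
lid +x+y [711.5 -76.2 200.2]
lid +x-y [ 699.2 -169.1  197.4]
bl top [651.5 -90.7 248. ]
br top [ 646.4 -133.4  246.6]
st -x-y [419.1  34.  134.2]
st -x+y [416.4 224.5 135.7]
st +x+y [636.9 228.7 130.7]
st +x-y [639.2  39.  128.3]
[ 642.2 -113.2  200.4] 127.83552662103673 94.29810360418392 -0.14795088111786497 -0.12816611408320397
[527.9 131.6 132.2] 220.40396681705235 190.11090222113629 0.021064595109029888 0.01331025133721942
```

Sizes check out: lid 128 × 94, stand 220 × 190. The lid's top is at about 200. The button and stand heights are rougher, so I'll check those from near. Moving above the lid.

>>> carry_out:
  plan:
    - {"tz":40}
    - {"tx":37,"ty":30,"tz":8,"rz":-0.05}
    - {"tx":37,"ty":30,"tz":8,"rz":-0.05}
    - {"tx":37,"ty":30,"tz":8,"rz":-0.05}
    - {"tx":37,"ty":30,"tz":8,"rz":-0.06}
    - {"tx":37,"ty":32,"tz":8,"rz":-0.06}
    - {"tx":37,"ty":32,"tz":8,"rz":-0.06}
    - {"tx":37,"ty":32,"tz":8,"rz":-0.06}
    - {"tx":37,"ty":32,"tz":8,"rz":-0.05}
    - {"tx":37,"ty":32,"rz":-0.05}
    - {"tx":37,"ty":32,"rz":-0.05}
    - {"tx":39,"ty":35,"rz":-0.05}
  gripper: 0

```text
invalid input at $.plan[0]: expected keys tx, ty, tz, rx, ry, rz
```

>>> carry_out:
  plan:
    - {}
    - {}
    - {}

```text
invalid input at $.plan[0]: expected keys tx, ty, tz, rx, ry, rz
```

```bash
python3 - <<'E'
from h import *
o=bot.get_obs(); print(o["time"],o["tool_pos"],o["tcp_rot"],o["joint_positions"])
m=bot.camera_model("wrist"); im=bot.capture("wrist"); cv2.imwrite("pics/w0.png",im[:,:,::-1]); np.save("w0.npy",m,allow_pickle=True)
print(m)
E
```

```text
0.1 [ 229.57699014 -471.74707163  226.13249915] [-3.14025505e+00 -2.37068289e-04  4.52732329e-01] [-1.26405027e+00  3.42634163e-01  1.52489791e+00  4.17764242e-05
  1.27541844e+00 -1.45998617e-01]
{'camera_matrix': array([[375.4117592 ,   0.        , 276.85444761],
       [  0.        , 375.4117592 , 208.75777847],
       [  0.        ,   0.        ,   1.        ]]), 'R': array([[ 0.43877073, -0.89859462, -0.00281961],
       [-0.86604176, -0.42370844,  0.26541067],
       [-0.23969129, -0.11401253, -0.96413133]]), 't': array([-524.12919553,  -33.83910646,  389.61346813])}
```

View pics/w0.png

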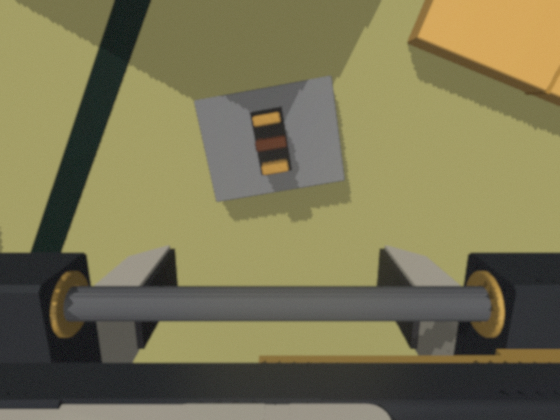

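The wrist view shows only the grey decoy at (270,140). The move was refused because every row needs all six keys.

>>> carry_out:
  plan:
    - {"tx":0,"ty":0,"tz":40,"rx":0,"ry":0,"rz":0}
    - {"tx":37,"ty":30,"tz":8,"rx":0,"ry":0,"rz":-0.05}
    - {"tx":37,"ty":30,"tz":8,"rx":0,"ry":0,"rz":-0.05}
    - {"tx":37,"ty":30,"tz":8,"rx":0,"ry":0,"rz":-0.05}
    - {"tx":37,"ty":30,"tz":8,"rx":0,"ry":0,"rz":-0.06}
    - {"tx":37,"ty":32,"tz":8,"rx":0,"ry":0,"rz":-0.06}
    - {"tx":37,"ty":32,"tz":8,"rx":0,"ry":0,"rz":-0.06}
    - {"tx":37,"ty":32,"tz":8,"rx":0,"ry":0,"rz":-0.06}
    - {"tx":37,"ty":32,"tz":8,"rx":0,"ry":0,"rz":-0.05}
    - {"tx":37,"ty":32,"tz":0,"rx":0,"ry":0,"rz":-0.05}
    - {"tx":37,"ty":32,"tz":0,"rx":0,"ry":0,"rz":-0.05}
    - {"tx":39,"ty":35,"tz":0,"rx":0,"ry":0,"rz":-0.05}
  gripper: 0

```text
time: 1.35
tool_pos: [638.1, -125.2, 330.5]
tcp_rot: [3.141, 0.0, -0.139]
contact_force: [1.1, -1.3, 0.2]
grip_width: 91.5
finger_force: 0.0
```

>>> carry_out:
  plan:
    - {"tx":0,"ty":0,"tz":0,"rx":0,"ry":0,"rz":0}
    - {"tx":0,"ty":0,"tz":0,"rx":0,"ry":0,"rz":0}
    - {"tx":0,"ty":0,"tz":0,"rx":0,"ry":0,"rz":0}

```text
time: 1.65
tool_pos: [636.4, -127.4, 330.6]
tcp_rot: [3.141, 0.001, -0.138]
contact_force: [0.3, 0.4, -0.5]
grip_width: 92.0
finger_force: 0.0
```

```bash
python3 - <<'E'
from h import *
o=bot.get_obs(); print(o["time"],o["tool_pos"],o["tcp_rot"],o["joint_positions"])
m=bot.camera_model("wrist"); im=bot.capture("wrist"); cv2.imwrite("pics/w1.png",im[:,:,::-1]); np.save("w1.npy",m,allow_pickle=True)
E
```

```text
1.65 [ 636.37500069 -127.36248355  330.57159384] [ 3.14118904e+00  7.51733398e-04 -1.37611168e-01] [-3.15260218e-01  5.44818049e-01  9.22813103e-01 -5.32979994e-04
  1.67463006e+00  1.39309206e+00]
```

View pics/w1.png

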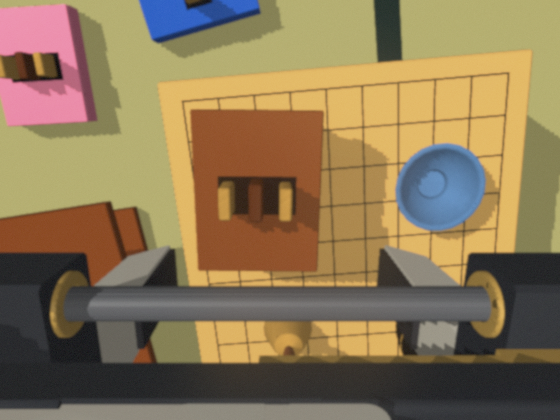

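The wrist view shows the lid's face with corners near (192,111), (323,111), (318,271), (197,271). The brass tabs are at (227,200) and (286,200), and the block is at (256,200).

```bash
cat >> h.py <<'E'
def brass(im,box):
    k=mask(im,box,(12,125,120),(24,255,255)); n,l,s,c=cv2.connectedComponentsWithStats(k)
    return sorted([(s[i].tolist(),c[i].round(1).tolist()) for i in range(1,n) if s[i][4]>60],key=lambda t:t[0][0])
E
python3 - <<'E'
from h import *
m=np.load("w1.npy",allow_pickle=True).item(); im=cv2.imread("pics/w1.png")[:,:,::-1].copy()
q,a=quad(mask(im,(185,95,335,275),(0,120,40),(12,255,255))); print(q.tolist())
X=np.array([ray(m,p,200) for p in q]); print(X.round(1).tolist(),X.mean(0)); print([np.linalg.norm(X[i]-X[i-1]).round(1) for i in range(4)])
for b in brass(im,(205,170,310,235)): print(b)
cv2.imwrite("pics/w1c.png",cv2.resize(im[100:280,180:340],None,fx=3.3,fy=3.3,interpolation=2)[:,:,::-1])
E
```

```text
[[320, 112], [315, 269], [200, 268], [192, 111]]
[[698.0, -168.0, 200.0], [572.7, -150.6, 200.0], [586.5, -56.0, 200.0], [711.5, -74.1, 200.0]] [ 642.18115576 -112.18239514  200.        ]
[np.float64(94.9), np.float64(126.5), np.float64(95.6), np.float64(126.3)]
([205, 183, 39, 52, 872], [221.0, 208.8])
([278, 183, 14, 40, 492], [284.8, 203.3])
([293, 222, 17, 13, 96], [302.0, 228.7])
([298, 176, 12, 19, 97], [305.1, 184.6])
```

View pics/w1c.png

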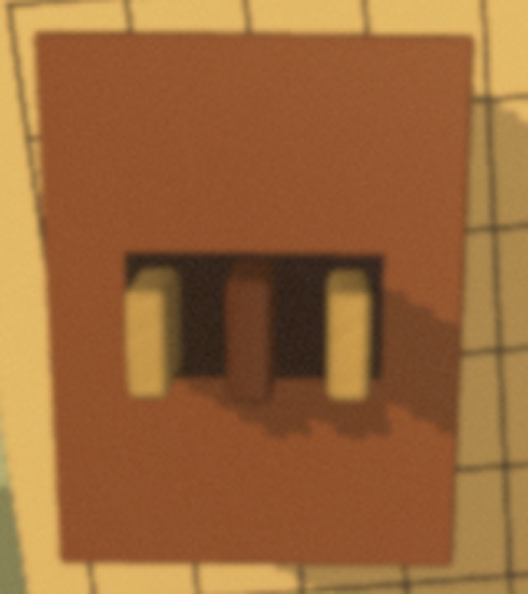

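The lid's centre is (642, −112.5) and its yaw matches the tool. Now I'll centre over it and drop 40 mm, which also gives a second view for the heights.

>>> carry_out:
  plan:
    - {"tx":3,"ty":8,"tz":-20,"rx":0,"ry":0,"rz":0}
    - {"tx":3,"ty":7,"tz":-20,"rx":0,"ry":0,"rz":0}
    - {"tx":0,"ty":0,"tz":0,"rx":0,"ry":0,"rz":0}
    - {"tx":0,"ty":0,"tz":0,"rx":0,"ry":0,"rz":0}
    - {"tx":0,"ty":0,"tz":0,"rx":0,"ry":0,"rz":0}

```text
time: 2.2
tool_pos: [643.0, -112.8, 292.5]
tcp_rot: [3.141, -0.002, -0.138]
contact_force: [0.1, -0.2, 0.5]
grip_width: 92.1
finger_force: 0.0
```

```bash
python3 - <<'E'
from h import *
o=bot.get_obs(); print(o["time"],o["tool_pos"],o["tcp_rot"])
m=bot.camera_model("wrist"); im=bot.capture("wrist"); cv2.imwrite("pics/w2.png",im[:,:,::-1]); np.save("w2.npy",m,allow_pickle=True)
cv2.imwrite("pics/w2c.png",cv2.resize(im[90:290,180:380],None,fx=3,fy=3,interpolation=2)[:,:,::-1])
E
```

```text
2.2 [ 642.97567458 -112.77740175  292.51414732] [ 3.14091701e+00 -2.49942475e-03 -1.38308928e-01]
```

View pics/w2c.png

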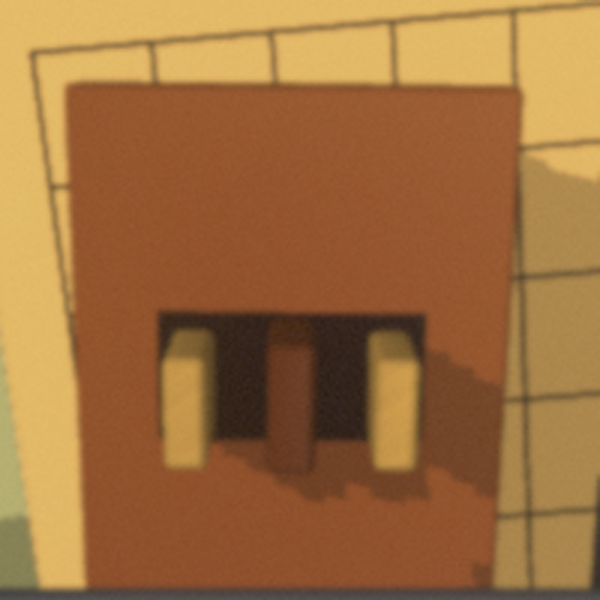

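In the crop the tab tops span columns 163–208 and 371–419, rows 357–470. The lid's far corners are at (68,86) and (520,92).

```bash
python3 - <<'E'
from h import *
a,b=[np.load(f"w{i}.npy",allow_pickle=True).item() for i in(1,2)]
A=lambda u,v:(u/3.3+180,v/3.3+100); B=lambda u,v:(u/3+180,v/3+90)
pr={"bl out near":(A(127,397),B(163,469)),"br out near":(A(370,400),B(418,470)),"bl out far":(A(127,288),B(163,357)),"br out far":(A(370,290),B(419,358)),"lid +x+y":(A(36,33),B(68,86)),"lid+x-y":(A(472,38),B(521,92))}
for k,v in pr.items(): print(k,tri([a,b],v).round(1))
for z in(218,224,230):
    X=np.array([ray(b,pr[k][1],z) for k in list(pr)[:4]]); print(z,X.mean(0).round(1),np.linalg.norm(X[0]-X[1]).round(1),np.linalg.norm(X[0]-X[2]).round(1))
E
```

```text
bl out near [635.1 -85.5 234.2]
br out near [ 626.6 -137.1  231.4]
bl out far [658.3 -89.4 233.4]
br out far [ 650.6 -140.   231.6]
lid +x+y [712.3 -75.9 210.7]
lid+x-y [ 698.  -169.8  204.2]
218 [ 637.8 -112.1  218. ] 55.9 25.5
224 [ 639.8 -112.4  224. ] 54.5 24.8
230 [ 641.8 -112.7  230. ] 53.0 24.2
```

The tab tops are at about 232, so the lid's face is at about 203 and its origin at about 177. This matches the text's 55 and 26 mm. The tabs' centre is (642.4, −112.8), and the TCP is already on it. Next I descend to TCP z ≈ 208 and pinch.

>>> carry_out:
  plan:
    - {"tx":0,"ty":0,"tz":-25,"rx":0,"ry":0,"rz":0}
    - {"tx":0,"ty":0,"tz":-25,"rx":0,"ry":0,"rz":0}
    - {"tx":0,"ty":0,"tz":-20,"rx":0,"ry":0,"rz":0}
    - {"tx":0,"ty":0,"tz":-8,"rx":0,"ry":0,"rz":0}
    - {"tx":0,"ty":0,"tz":-6,"rx":0,"ry":0,"rz":0}
    - {"tx":0,"ty":0,"tz":0,"rx":0,"ry":0,"rz":0}
    - {"tx":0,"ty":0,"tz":0,"rx":0,"ry":0,"rz":0}
    - {"tx":0,"ty":0,"tz":0,"rx":0,"ry":0,"rz":0}

```text
time: 3.05
tool_pos: [643.4, -111.8, 208.0]
tcp_rot: [3.141, -0.002, -0.137]
contact_force: [0.8, -0.4, 1.4]
grip_width: 91.5
finger_force: 0.0
```

>>> carry_out:
  plan:
    - {"tx":0,"ty":0,"tz":0,"rx":0,"ry":0,"rz":0}
    - {"tx":0,"ty":0,"tz":0,"rx":0,"ry":0,"rz":0}
    - {"tx":0,"ty":0,"tz":0,"rx":0,"ry":0,"rz":0}
    - {"tx":0,"ty":0,"tz":0,"rx":0,"ry":0,"rz":0}
    - {"tx":0,"ty":0,"tz":0,"rx":0,"ry":0,"rz":0}
    - {"tx":0,"ty":0,"tz":0,"rx":0,"ry":0,"rz":0}
    - {"tx":0,"ty":0,"tz":0,"rx":0,"ry":0,"rz":0}
    - {"tx":0,"ty":0,"tz":0,"rx":0,"ry":0,"rz":0}
    - {"tx":0,"ty":0,"tz":0,"rx":0,"ry":0,"rz":0}
    - {"tx":0,"ty":0,"tz":0,"rx":0,"ry":0,"rz":0}
  gripper: 1

```text
time: 4.05
tool_pos: [643.0, -111.7, 207.1]
tcp_rot: [3.141, -0.001, -0.137]
contact_force: [0.3, 0.0, 2.3]
grip_width: 30.4
finger_force: 30.0
```

The fingers stopped at 30 mm with 30 N, so both buttons are in. Lifting slowly.

>>> carry_out:
  plan:
    - {"tx":0,"ty":0,"tz":4,"rx":0,"ry":0,"rz":0}
    - {"tx":0,"ty":0,"tz":5,"rx":0,"ry":0,"rz":0}
    - {"tx":0,"ty":0,"tz":6,"rx":0,"ry":0,"rz":0}
    - {"tx":0,"ty":0,"tz":6,"rx":0,"ry":0,"rz":0}
    - {"tx":0,"ty":0,"tz":6,"rx":0,"ry":0,"rz":0}
    - {"tx":0,"ty":0,"tz":8,"rx":0,"ry":0,"rz":0}
    - {"tx":0,"ty":0,"tz":10,"rx":0,"ry":0,"rz":0}
    - {"tx":0,"ty":0,"tz":10,"rx":0,"ry":0,"rz":0}
    - {"tx":0,"ty":0,"tz":10,"rx":0,"ry":0,"rz":0}
    - {"tx":0,"ty":0,"tz":5,"rx":0,"ry":0,"rz":0}
    - {"tx":0,"ty":0,"tz":0,"rx":0,"ry":0,"rz":0}
    - {"tx":0,"ty":0,"tz":0,"rx":0,"ry":0,"rz":0}

```text
time: 5.25
tool_pos: [642.8, -111.7, 276.5]
tcp_rot: [-3.142, 0.0, -0.137]
contact_force: [-0.1, -0.2, -2.9]
grip_width: 30.4
finger_force: 30.0
```

```bash
python3 - <<'E'
from h import *
o=bot.get_obs(); print(o["time"],o["tool_pos"],o["tcp_rot"],o["contact_force"],o["moment"],o["grip_width"])
im=bot.capture("scene"); cv2.imwrite("pics/s2.png",cv2.resize(im[150:290,200:410],None,fx=3.5,fy=3.5,interpolation=2)[:,:,::-1])
E
```

```text
5.25 [ 642.79275045 -111.65199648  276.48598322] [-3.14157605e+00  4.87327840e-04 -1.37182834e-01] [-0.13687916 -0.23328097 -2.90608486] [0.00945434 0.03646074 0.01928621] 30.36379834756972
```

View pics/s2.png

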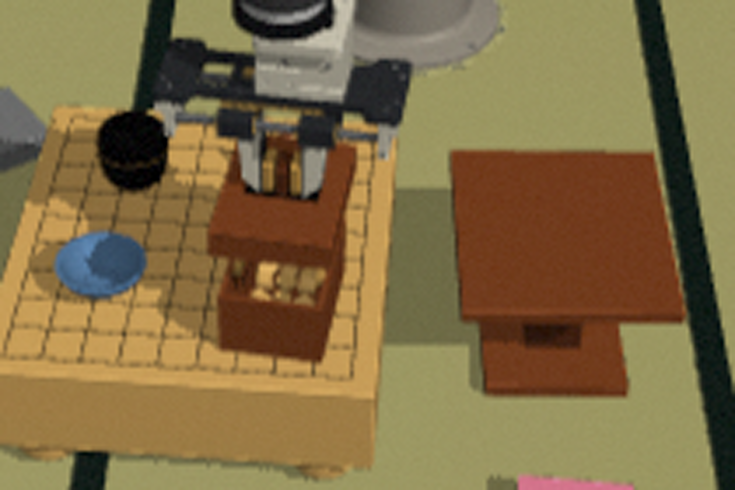

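The lid hangs level in the pinch, clear of the open box (lid at (280,200) in the crop). The stand is free. Carrying the lid over.

>>> carry_out:
  plan:
    - {"tx":-6,"ty":12,"tz":0,"rx":0,"ry":0,"rz":0}
    - {"tx":-11,"ty":24,"tz":0,"rx":0,"ry":0,"rz":0}
    - {"tx":-12,"ty":27,"tz":0,"rx":0,"ry":0,"rz":0}
    - {"tx":-12,"ty":27,"tz":0,"rx":0,"ry":0,"rz":0}
    - {"tx":-12,"ty":27,"tz":0,"rx":0,"ry":0,"rz":0}
    - {"tx":-12,"ty":27,"tz":0,"rx":0,"ry":0,"rz":0}
    - {"tx":-12,"ty":27,"tz":0,"rx":0,"ry":0,"rz":0}
    - {"tx":-12,"ty":27,"tz":0,"rx":0,"ry":0,"rz":0}
    - {"tx":-11,"ty":24,"tz":0,"rx":0,"ry":0,"rz":0}
    - {"tx":-7,"ty":14,"tz":0,"rx":0,"ry":0,"rz":0}
    - {"tx":-4,"ty":7,"tz":0,"rx":0,"ry":0,"rz":0}
    - {"tx":0,"ty":0,"tz":0,"rx":0,"ry":0,"rz":0}

```text
time: 6.5
tool_pos: [531.5, 131.9, 276.8]
tcp_rot: [3.141, -0.0, -0.136]
contact_force: [1.1, -0.3, -2.3]
grip_width: 30.1
finger_force: 30.0
```

>>> carry_out:
  plan:
    - {"tx":0,"ty":0,"tz":-15,"rx":0,"ry":0,"rz":0}
    - {"tx":0,"ty":0,"tz":-20,"rx":0,"ry":0,"rz":0}
    - {"tx":0,"ty":0,"tz":-20,"rx":0,"ry":0,"rz":0}
    - {"tx":0,"ty":0,"tz":-15,"rx":0,"ry":0,"rz":0}
    - {"tx":0,"ty":0,"tz":-8,"rx":0,"ry":0,"rz":0}
    - {"tx":0,"ty":0,"tz":0,"rx":0,"ry":0,"rz":0}
    - {"tx":0,"ty":0,"tz":0,"rx":0,"ry":0,"rz":0}

```text
time: 7.2
tool_pos: [532.5, 130.8, 199.3]
tcp_rot: [3.142, -0.001, -0.138]
contact_force: [-0.2, 0.4, -1.8]
grip_width: 30.3
finger_force: 30.0
```

```bash
python3 - <<'E'
from h import *
o=bot.get_obs(); print(o["time"],o["tool_pos"],o["tcp_rot"],o["contact_force"],o["grip_width"])
for n in("scene","top"): cv2.imwrite(f"pics/{n}3.png",bot.capture(n)[:,:,::-1])
S=cv2.imread("pics/scene3.png")[150:270,290:430]; T=cv2.imread("pics/top3.png")[150:280,110:260]
cv2.imwrite("pics/c3.png",np.hstack([cv2.resize(S,(400,343),interpolation=2),cv2.resize(T,(396,343),interpolation=2)]))
E
```

```text
7.2 [532.51846746 130.8482832  199.2746121 ] [ 3.14157389e+00 -8.99945318e-04 -1.37830178e-01] [-0.23030198  0.42075633 -1.79074214] 30.26672845113427
```

View pics/c3.png

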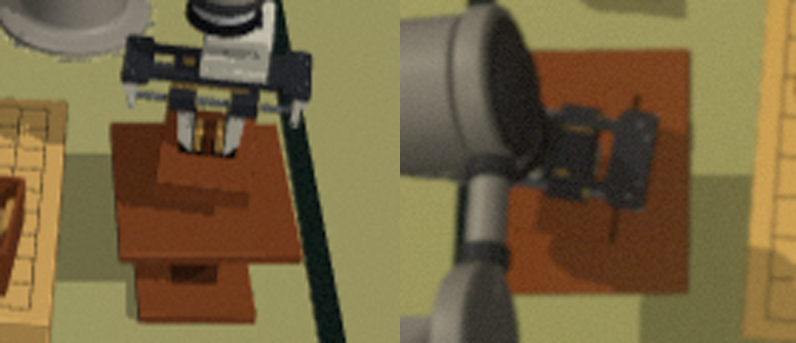

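The lid hovers level over the stand's middle. Lowering in small steps until it touches; contact should come near TCP z = 171.

>>> carry_out:
  plan:
    - {"tx":-2,"ty":0,"tz":-8,"rx":0,"ry":0,"rz":0}
    - {"tx":0,"ty":0,"tz":-7,"rx":0,"ry":0,"rz":0}
    - {"tx":0,"ty":0,"tz":-4,"rx":0,"ry":0,"rz":0}
    - {"tx":0,"ty":0,"tz":-3,"rx":0,"ry":0,"rz":0}
    - {"tx":0,"ty":0,"tz":-1,"rx":0,"ry":0,"rz":0}
    - {"tx":0,"ty":0,"tz":0,"rx":0,"ry":0,"rz":0}
    - {"tx":0,"ty":0,"tz":0,"rx":0,"ry":0,"rz":0}

```text
time: 8.0
tool_pos: [530.1, 131.3, 175.9]
tcp_rot: [3.142, -0.0, -0.137]
contact_force: [0.2, -1.5, -3.0]
grip_width: 30.3
finger_force: 30.0
```

>>> carry_out:
  plan:
    - {"tx":0,"ty":0,"tz":-1,"rx":0,"ry":0,"rz":0}
    - {"tx":0,"ty":0,"tz":-1,"rx":0,"ry":0,"rz":0}
    - {"tx":0,"ty":0,"tz":0,"rx":0,"ry":0,"rz":0}

```text
time: 8.3
tool_pos: [529.8, 131.3, 173.6]
tcp_rot: [3.141, 0.0, -0.137]
contact_force: [0.7, 0.4, -3.0]
grip_width: 30.6
finger_force: 30.0
```

>>> carry_out:
  plan:
    - {"tx":0,"ty":0,"tz":-1,"rx":0,"ry":0,"rz":0}
    - {"tx":0,"ty":0,"tz":-1,"rx":0,"ry":0,"rz":0}
    - {"tx":0,"ty":0,"tz":0,"rx":0,"ry":0,"rz":0}

```text
time: 8.6
tool_pos: [529.8, 131.3, 171.6]
tcp_rot: [3.141, 0.0, -0.137]
contact_force: [0.6, 0.3, -2.6]
grip_width: 30.1
finger_force: 30.0
```

>>> carry_out:
  plan:
    - {"tx":0,"ty":0,"tz":-1,"rx":0,"ry":0,"rz":0}
    - {"tx":0,"ty":0,"tz":-1,"rx":0,"ry":0,"rz":0}
    - {"tx":0,"ty":0,"tz":0,"rx":0,"ry":0,"rz":0}

```text
time: 8.9
tool_pos: [529.8, 131.3, 169.6]
tcp_rot: [3.141, 0.0, -0.137]
contact_force: [0.2, 0.2, -2.9]
grip_width: 30.6
finger_force: 30.0
```

>>> carry_out:
  plan:
    - {"tx":0,"ty":0,"tz":-1,"rx":0,"ry":0,"rz":0}
    - {"tx":0,"ty":0,"tz":0,"rx":0,"ry":0,"rz":0}

```text
time: 9.1
tool_pos: [529.9, 131.3, 168.6]
tcp_rot: [3.141, 0.0, -0.137]
contact_force: [-1.4, -1.2, -3.1]
grip_width: 30.0
finger_force: 30.0
```

>>> carry_out:
  plan:
    - {"tx":0,"ty":0,"tz":-1,"rx":0,"ry":0,"rz":0}
    - {"tx":0,"ty":0,"tz":0,"rx":0,"ry":0,"rz":0}

```text
time: 9.3
tool_pos: [529.8, 131.3, 167.6]
tcp_rot: [3.141, 0.0, -0.137]
contact_force: [0.2, -0.0, -2.7]
grip_width: 30.3
finger_force: 30.0
```

>>> carry_out:
  plan:
    - {"tx":0,"ty":0,"tz":-1,"rx":0,"ry":0,"rz":0}
    - {"tx":0,"ty":0,"tz":0,"rx":0,"ry":0,"rz":0}

```text
time: 9.5
tool_pos: [530.1, 131.3, 167.1]
tcp_rot: [-3.142, -0.001, -0.137]
contact_force: [-1.2, -0.3, 1.5]
grip_width: 30.2
finger_force: 30.0
```

Contact: the vertical force rose from −2.7 to +1.5 N at TCP z = 167. The lid is seated, so I release.

>>> carry_out:
  plan:
    - {"tx":0,"ty":0,"tz":0,"rx":0,"ry":0,"rz":0}
    - {"tx":0,"ty":0,"tz":0,"rx":0,"ry":0,"rz":0}
    - {"tx":0,"ty":0,"tz":0,"rx":0,"ry":0,"rz":0}
    - {"tx":0,"ty":0,"tz":0,"rx":0,"ry":0,"rz":0}
    - {"tx":0,"ty":0,"tz":0,"rx":0,"ry":0,"rz":0}
    - {"tx":0,"ty":0,"tz":0,"rx":0,"ry":0,"rz":0}
    - {"tx":0,"ty":0,"tz":0,"rx":0,"ry":0,"rz":0}
    - {"tx":0,"ty":0,"tz":0,"rx":0,"ry":0,"rz":0}
    - {"tx":0,"ty":0,"tz":0,"rx":0,"ry":0,"rz":0}
  gripper: 0

```text
time: 10.4
tool_pos: [529.9, 131.3, 166.8]
tcp_rot: [3.142, -0.0, -0.137]
contact_force: [0.7, 0.2, 0.2]
grip_width: 91.1
finger_force: 0.0
```

>>> carry_out:
  plan:
    - {"tx":0,"ty":0,"tz":10,"rx":0,"ry":0,"rz":0}
    - {"tx":0,"ty":0,"tz":20,"rx":0,"ry":0,"rz":0}
    - {"tx":0,"ty":0,"tz":30,"rx":0,"ry":0,"rz":0}
    - {"tx":0,"ty":0,"tz":40,"rx":0,"ry":0,"rz":0}
    - {"tx":0,"ty":0,"tz":40,"rx":0,"ry":0,"rz":0}
    - {"tx":0,"ty":0,"tz":20,"rx":0,"ry":0,"rz":0}
    - {"tx":0,"ty":0,"tz":0,"rx":0,"ry":0,"rz":0}
    - {"tx":0,"ty":0,"tz":0,"rx":0,"ry":0,"rz":0}
    - {"tx":0,"ty":0,"tz":0,"rx":0,"ry":0,"rz":0}

```text
time: 11.3
tool_pos: [529.3, 131.2, 325.3]
tcp_rot: [3.141, 0.003, -0.137]
contact_force: [0.1, -0.2, -1.6]
grip_width: 91.9
finger_force: 0.0
```

```bash
python3 - <<'E'
from h import *
o=bot.get_obs(); print(o["time"],o["tool_pos"],o["grip_width"],o["contact_force"])
m=bot.camera_model("wrist"); im=bot.capture("wrist"); cv2.imwrite("pics/w4.png",im[:,:,::-1])
for b in brass(im,(180,100,400,280)): print(b)
# brass tab outer edges cast on the tab-top plane (195); stand's far edge on 140
bs=[b[0] for b in brass(im,(180,100,400,280)) if b[0][4]>200]
if len(bs)==2:
    l,r=bs; y=(l[1]+l[3]+r[1]+r[3])/2-15
    A,B=ray(m,(l[0],y),195),ray(m,(r[0]+r[2],y),195); print("tabs",A.round(1),B.round(1),((A+B)/2).round(1),np.linalg.norm(A-B))
s=bot.capture("scene"); ms=bot.camera_model("scene")
for b in brass(s,(322,170,405,242)): print("scene",b)
E
```

```text
11.3 [529.29226839 131.20794289 325.33270401] 91.89776140097099 [ 0.10853016 -0.22426649 -1.58501085]
([242, 178, 15, 37, 462], [249.0, 196.1])
([295, 178, 17, 39, 463], [302.9, 196.7])
([344, 125, 24, 52, 242], [355.6, 148.7])
([357, 100, 28, 145, 639], [374.1, 165.1])
([357, 193, 15, 23, 64], [364.5, 204.4])
```

The tabs span 70 px outside to outside, against about 69 px expected for 52 mm at that distance. So the buttons are out and the lid sits level under the tool axis at (529,131), the stand's measured centre. Handing in.

```bash
python3 -c "
from plant import bot
print(bot.close_job())"
```

```text
the job is handed in; nothing more can be done
None
```

The lid is off the box and set down in the middle of the piece stand, right side up with both buttons sprung back out; the job was handed in at about 11.4 s, and no verdict came back.

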